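# Brace the parts jar in the vise and twist its tight cap free

### The job

The little jar's cap is too tight to turn while the jar stands loose: lift the jar off the orange mat, stand it upright between the open jaws of the vise and slide the moving jaw up until the jar is clamped firmly. Then twist the cap anticlockwise only until its threads let go, without turning it on past that, lift it straight up and finish still holding it level just above the open jar, about a finger's breadth clear of the mouth, with the jar left clamped. Leave the other things on the table alone.

Things in the scene. Friction and masses are not known exactly. Their poses are not given: they have to be found in the camera images.
- jar_center (a point): square clear jar, 46 x 46 mm, body 44 mm tall, round neck of 41 mm above; 77 mm tall with the cap on, 0.22 kg, brass inserts inside. Point on its axis 38.5 mm above its underside; z up, x and y normal to its flat sides, +x the side with the red line. The rim is 35.5 mm above this point; the cap's skirt reaches 17 mm down over the neck. Stands on the mat
- cap_center (a point): knurled aluminium cap on the jar, 57 mm wide, 20 mm tall, 50 g; point on its axis half-way up, 67 mm above the jar's underside when on; 13 mm of bare neck below it. The jar can be lifted by it. Three-lead lug thread: tight (0.25 N m) at first, free from 60 degrees anticlockwise (seen from above) of the jar's red line, next thread's stop at 94: about 75 frees it to lift off; clockwise is a stop
- cap_mark (a point): end of the red index line on the cap: a point on the cap's outer edge, half-way up, 28.5 mm from its axis along the cap's own x. When the cap is tight it stands over the jar's +x side (the side with the red line), 0 to 3 degrees anticlockwise of it
- vise_clamp: aluminium clamp foot of the vise at the table's far edge, 132 x 70 mm; origin on the table under its middle. Fixed
- vise: small aluminium vise head, turned on its swivel and fixed; the jaws are 60 mm wide (along its x) and stand 36 mm above the slideway. Origin on the swivel axis 28 mm below the slideway's top face; y points from the moving jaw to the fixed jaw along the slide, z up. The fixed jaw's face is 30 mm from the origin along +y
- vise_bed (a point): point on top of the vise's 46 mm wide slideway, 62 mm above the table and 23 mm in front of the fixed jaw's face: the centre of the jar's underside lies here when the jar is clamped with flat sides against the jaws; axes as the vise's
- jaw_back (a point): middle of the flat rear face of the moving jaw (60 mm wide, 36 mm high, its top edge 18 mm above the point): the face to push on, towards the vise's +y, to close the jaw. The jaw is 40 mm thick from this face to its gripping face
- vise_jaw (a joint): opening between the two jaw faces in m (0 shut, 0.085 fully open). Quick-slide jaw with a friction brake: it slides when pushed with about 10 N either way and stays where it is left; 46 mm when closed on the jar, 18 N or so on its rear face clamps the jar firmly
- mat: orange silicone mat, 170 x 150 x 3 mm, fixed; origin under its middle
- screwdriver: yellow-handled screwdriver lying on the table, 190 mm long; origin under its middle. Bystander
- hex_key: dark steel L-shaped hex key lying flat, 80 x 28 mm, 5 mm thick; origin under the middle of the long arm. Bystander
- parts_cup: clear parts cup with a snap lid, 65 mm diameter, 43 mm tall; origin under its middle. Bystander
- drilled_plate: aluminium plate with three holes, 60 x 40 x 8 mm; origin under its middle. Bystander
- calliper: digital calliper lying flat, 200 mm long, 45 mm wide, 13 mm high; origin under its middle. Bystander
- oil_bottle: small white bottle with a red cap, 40 mm diameter, 85 mm tall; origin under its middle. Bystander
Things that resemble listed ones, but are neither listed nor needed, are in the scene too. There is more than one size of the part that bears cap_center; the job needs the middle-sized.

How it is judged:
On the way, in this order (a step that is already met when the one before it is completed fails the run):
1. the jar stands upright on the slideway between the jaws and has been let go (x of jar_center in the frame of vise_bed between -0.016 and 0.016 m and z of jar_center in the frame of vise_bed between 0.034 and 0.043 m and y of jar_center in the frame of vise_bed between -0.04 and 0.008 m and angle between jar_center's own z axis and vertical below 0.08 rad and contact force between cap and the fingers below 0.1 N), for 0.2 s.
2. the moving jaw is closed and clamps the jar (value of joint vise_jaw below 0.049 m and contact force between vise_jaw and jar above 2 N and z of jar_center in the frame of vise_bed below 0.043 m and angle between jar_center's own z axis and vertical below 0.08 rad), for 0.1 s.
3. the cap is unscrewed anticlockwise against the clamped jar (x of cap_mark in the frame of jar_center below 0.0175 m and y of cap_mark in the frame of jar_center above 0 m and value of joint vise_jaw below 0.049 m and z of jar_center in the frame of vise_bed below 0.043 m), for 0.1 s.
At the end, for the whole second after the job is handed in: Fingers hold the cap still and level (0.15 rad), within 12 mm of the jar's axis, skirt 3 to 35 mm above the rim, touching neither jar nor vise, turned 52 to 115 degrees anticlockwise from the jar's red line; the jar upright on the slideway within 16 mm of mid-jaw, clamped (opening under 47.5 mm) (z of cap_center in the frame of jar_center between 0.0485 and 0.0805 m and horizontal distance between cap_center and jar_center below 0.012 m and angle between cap_center's own z axis and vertical below 0.15 rad and x of cap_mark in the frame of jar_center between -0.012 and 0.0175 m and y of cap_mark in the frame of jar_center above 0 m and contact force between cap and the fingers above 1 N and contact force between cap and jar below 0.05 N and contact force between cap and vise below 0.05 N and linear speed of cap below 0.03 m/s and value of joint vise_jaw below 0.0475 m and x of jar_center in the frame of vise_bed between -0.016 and 0.016 m and z of jar_center in the frame of vise_bed between 0.034 and 0.043 m and angle between jar_center's own z axis and vertical below 0.08 rad and contact force between jar and the fingers below 0.1 N); the arm keeps its last pose, push and grip.
It fails at once if the cap is turned on past 115 degrees, beyond where its threads let go (x of cap_mark in the frame of jar_center below -0.0125 m).
It fails at once if the jar is tipped over (more than 0.35 rad) (angle between jar_center's own z axis and vertical above 0.35 rad).
It fails at once if a bystander is pushed more than 20 mm (distance of any of screwdriver, hex_key, parts_cup, drilled_plate, calliper, oil_bottle from where it was at the start of the episode above 0.02 m).
It also fails if it takes over 54 s, if anything falls off the work surface, if the arm or the gripper's body presses on something with over 40 N, if the wrist force passes 120 N, or if a joint passes its speed limit or range.

### The arm

A 6-joint arm with a two-finger parallel gripper is mounted at the origin on the work surface. World frame = base frame: x ahead of the robot, y to its left, z up, the work surface at z = 0. Lengths are in m, angles in rad, forces in N, time in s.
With the tool pointing down it reaches from about 0.3 to 0.75 m from the base axis. Payload 8.5 kg.
Tool frame: the origin (TCP) lies midway between the tips of the shut fingers; the grasp point (between the pads) lies 19 mm behind it; x points along the fingers, z is the direction in which the jaws open and shut, and the axes are right-handed (so a half turn about x gives the same grasp; the last joint's range is limited). The gripper opens to 85 mm and grips with 20 to 120 N. Pads are 22 mm wide; open, the fingers measure 114 mm over their backs; the gripper's body (76 mm by 85 mm) begins 54 mm behind the grasp point. The pads swing forward as they close: fully open they stand 13 mm farther back than shut.
Start: joints at [1.043, 0.381, 1.297, -0, 1.464, -0.215], TCP at [0.169, 0.523, 0.231] pointing down, gripper open.
Joint ranges: [-3.11, 3.11], [-0.89, 2.33], [0.22, 2.48], [-1.42, 4.56], [0.17, 2.85], [-2.88, 2.88]. Speed limits (rad/s): [2.39, 2.39, 3.14, 3.14, 3.14, 3.14].

### API

Orientations are given as a rotation vector (axis times angle).
In Python, from station import sensors, eyes, r gives the robot as it stands.
- The arm moves only by the tool send_rows, never from a script. Its argument "motion" is a list of rows, each a list of 5 numbers: the gripper's target within -1 to 1 (fully open at 1, half-way at 0, shut at -1), then the shift along the tool's x, y, z in units of 40 mm (1.0 is 40 mm), then the turn about the tool's x in units of 6 degrees (1.0 is 6 degrees). A call has 1 to 12 rows; each row shifts and turns the commanded pose from where the row before left it, along the tool's axes as they then stand; what a row does not reach is not made up. A row lasts 1/12 s, in which the tool goes at most 41.7 mm and 7.16 degrees, less where a joint would pass 70% of its speed; a pose out of reach is approached as far as the arm can. A call is refused whole if a number of a shift passes 1 or a number of a turn 1, either way. A call with a gripper value outside its range is refused whole. The fingers move at their own pace and stop on an object; the grip force is fixed at half the most. Time passes only in rows, so rows that do not move let the fingers close. It gives the time, the measured TCP pose, the force and the opening at its end, in the units of the state.
- sensors.get_obs(): the state, without advancing time (a new reading comes with each control period).
- eyes.grab_frame(name): name is "scene" or "top"; returns the picture (384x512x3 uint8, red, green, blue); there is no depth.
- eyes.get_calibration(name): a dict with "fx", "fy", "cx", "cy" (pixels), "k1" (the pictures are not rectified: a ray, as slopes to the right and down, at radius r is drawn at 1 + k1 r^2 times it, then the intrinsics apply), "R" (3x3) and "t" (3): a world point X has camera coordinates R X + t. Camera axes: x right, y down, z forward; pixel columns grow to the right and rows downward; lengths in m; the calibration is good to about 2 mm. A picture is of the moment at which its call begins. get_calibration takes no time and is no camera call.
- r.job_done(): hands the job in, once; it reports no verdict.
The state is a dict: "time_s": time; "qpos": joint angles; "qd": joint speeds; "joint_efforts": joint torques, N m; "ee_pos": TCP position; "tcp_rot": TCP orientation; "ft_force": force on the tool from outside, world axes, zero at the start; "moment": the same for the moment, N m; "finger_gap": finger opening in m.
Only numpy, scipy, OpenCV 4.12 (cv2) and the standard library are available. Lean on these libraries where they do the work, as an engineer would, in place of code of your own. Each camera call takes 0.05 s, during which the arm holds its last target.

## Working session

There is one attempt and no reset: what is moved stays moved. The work goes in short steps, Python scripts to look and compute and a tool call to move; the robot and the scene stay as the last step left them, time stands still between calls to the robot, and variables do not carry over. Pictures are saved under pics/ and viewed, and the job is handed in when it is done.

Besides the shell and the picture viewer there is one more tool, called after "Request:" as name(argument=value, ...) on one line, values as JSON. send_rows: Moves the arm, as the interface text tells. Its arguments: {"type":"object","properties":{"motion":{"type":"array","items":{"type":"array","items":{"type":"number"}}}},"required":["motion"]}

```bash
ls; mkdir -p pics; cat > a.py <<'E'
from station import sensors, eyes, r
import cv2, numpy as np, sys
def snap(tag):
    for n in ("scene","top"):
        im=eyes.grab_frame(n)
        np.save(f"pics/{n}_{tag}.npy",im)
        cv2.imwrite(f"pics/{n}_{tag}.png",cv2.resize(im[:,:,::-1],(768,576),interpolation=cv2.INTER_CUBIC))
if __name__=="__main__": snap(sys.argv[1])
E
python3 a.py 0
python3 - <<'E'
from station import sensors, eyes, r
print(sensors.get_obs())
for n in ("scene","top"): print(eyes.get_calibration(n))
E
```

```text
pics
{'time_s': 0.1, 'qpos': array([ 1.04272272e+00,  3.81138881e-01,  1.29816274e+00, -2.18304373e-05,
        1.46360783e+00, -2.15289337e-01]), 'qd': array([ 0.00033649, -0.00223343, -0.00157923,  0.00158687, -0.00139581,
        0.00076633]), 'joint_efforts': array([ 3.78793615e-03, -4.49219370e+01, -2.31658798e+01, -1.30737553e-04,
        3.64768486e-03, -8.81598623e-06]), 'ee_pos': array([0.16910577, 0.52308002, 0.23077551]), 'tcp_rot': array([-0.9763966 ,  1.34231688,  0.97548552]), 'ft_force': array([ 0.4439577 ,  0.42914189, -0.39592804]), 'moment': array([ 0.03432021,  0.04177495, -0.0003153 ]), 'finger_gap': 0.08549089316901404}
{'fx': 436.7619381317684, 'fy': 436.7619381317684, 'cx': 253.13040817945313, 'cy': 186.91139154290653, 'k1': -0.06048275289210548, 'R': array([[-0.08495206,  0.99637985, -0.00321581],
       [ 0.70062185,  0.05744007, -0.71121703],
       [-0.7084576 , -0.06267242, -0.70296514]]), 't': array([ 0.09604773, -0.29120777,  1.51405897])}
{'fx': 415.9982109681643, 'fy': 415.9982109681643, 'cx': 253.0911660628185, 'cy': 193.20536443728278, 'k1': -0.04641466174772118, 'R': array([[ 0.01627328, -0.99946538,  0.02835719],
       [-0.98178861, -0.02134143, -0.18877412],
       [ 0.18927838, -0.02476879, -0.98161102]]), 't': array([-0.08685463,  0.50893488,  1.28085228])}
```

View pics/scene_0.png

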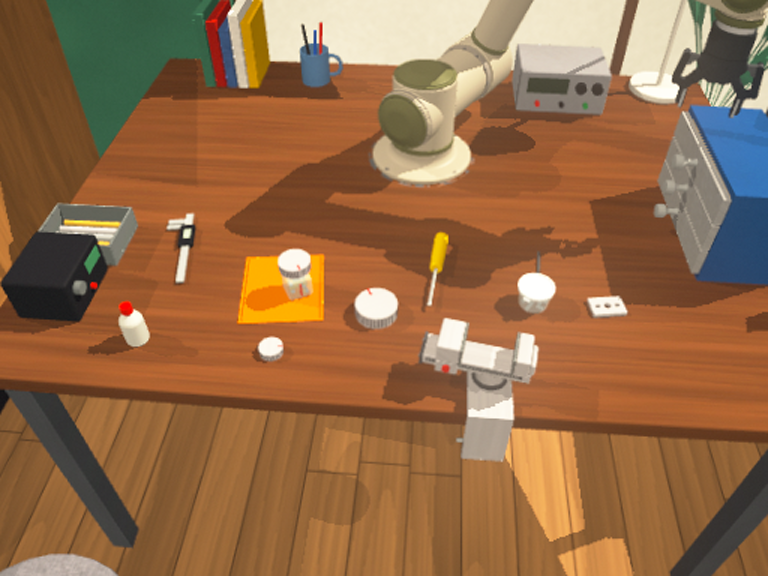

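View pics/top_0.png

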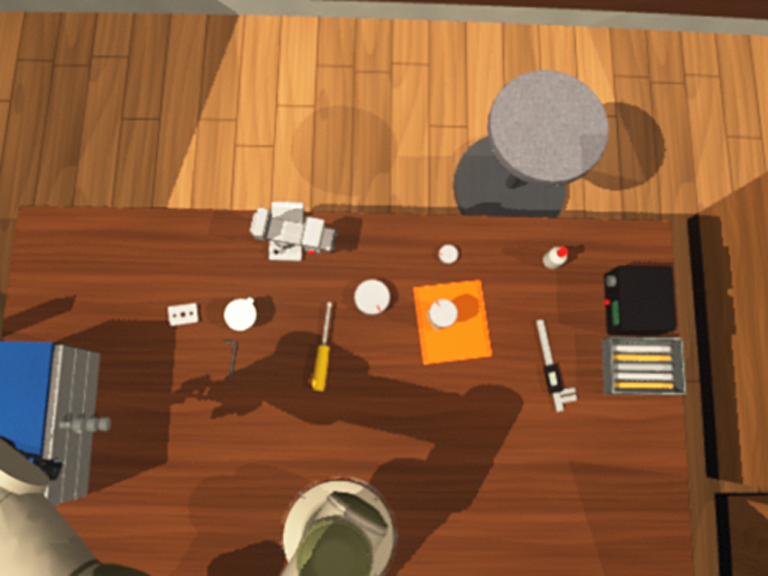

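```bash
cat > crop.py <<'E'
import numpy as np,cv2,sys
# tag name x0 y0 x1 y1 (native px)
def crop(f,b,out,s):
    im=np.load(f); x0,y0,x1,y1=b
    c=cv2.resize(im[y0:y1,x0:x1,::-1],None,fx=s,fy=s,interpolation=cv2.INTER_CUBIC); return c
outs=sys.argv[1]; 
items=sys.argv[2:]
f,b,s=items[0],[int(v) for v in items[1].split(',')],float(items[2])
cv2.imwrite(outs,crop(f,b,outs,s))
E
python3 crop.py pics/c1.png pics/scene_0.npy 270,200,370,280 7
python3 crop.py pics/c2.png pics/top_0.npy 155,125,235,185 9
python3 crop.py pics/c3.png pics/scene_0.npy 150,155,230,220 9
python3 crop.py pics/c4.png pics/top_0.npy 270,180,335,250 8
```

```text
(no output)
```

View pics/c1.png

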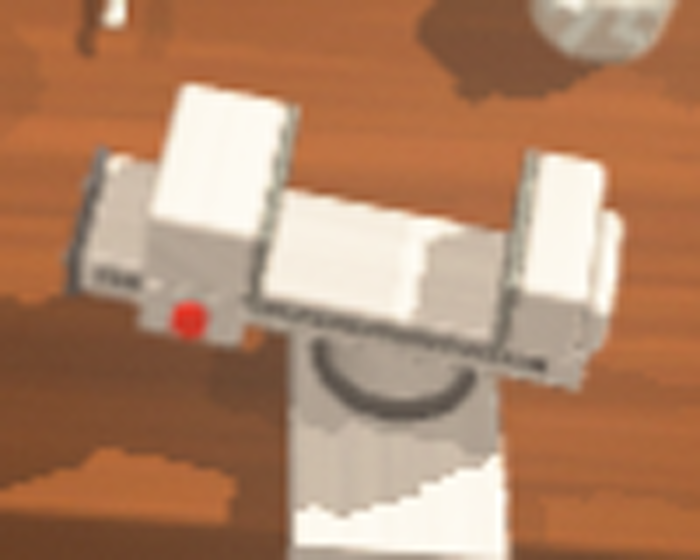

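View pics/c2.png

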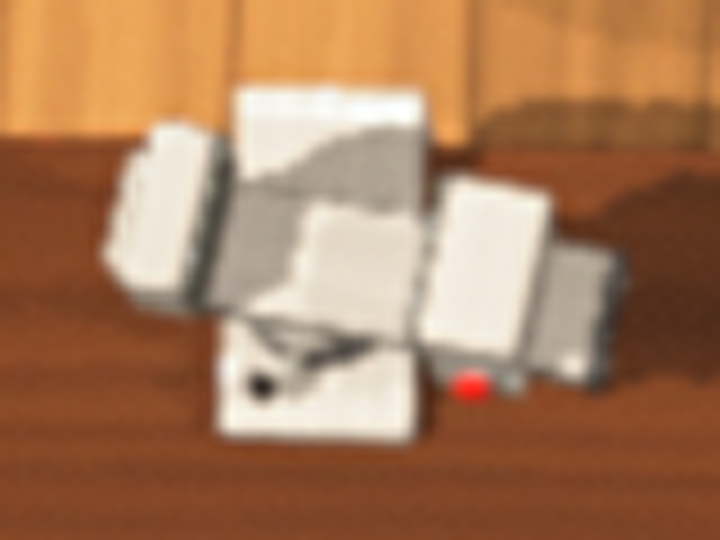

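View pics/c3.png

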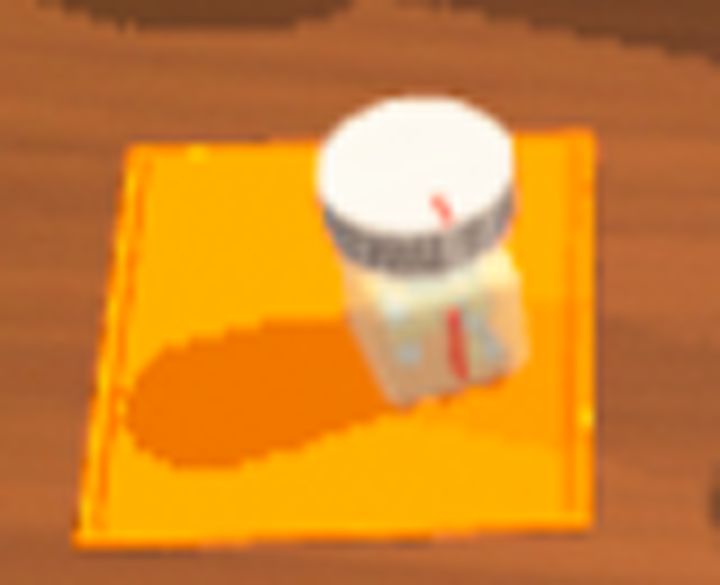

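View pics/c4.png

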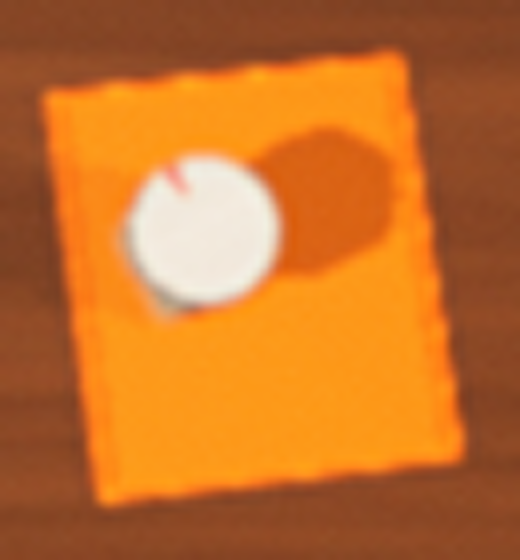

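```bash
cat > geo.py <<'E'
from station import sensors, eyes, r
import cv2, numpy as np
C={n:eyes.get_calibration(n) for n in ("scene","top")}
def ray(n,u,v):
    c=C[n]; K=np.array([[c['fx'],0,c['cx']],[0,c['fy'],c['cy']],[0,0,1]])
    p=cv2.undistortPoints(np.array([[[u,v]]],float),K,np.array([c['k1'],0,0,0.]))[0,0]
    d=c['R'].T@np.array([p[0],p[1],1]); o=-c['R'].T@c['t']; return o,d/np.linalg.norm(d)
def plane(n,u,v,z):
    o,d=ray(n,u,v); return o+d*(z-o[2])/d[2]
def tri(ps,pt):
    A=[];b=[]
    rs=[ray('scene',*ps),ray('top',*pt)]
    for o,d in rs:
        P=np.eye(3)-np.outer(d,d);A.append(P);b.append(P@o)
    X=np.linalg.lstsq(np.vstack(A),np.hstack(b),rcond=None)[0]
    return X,[np.linalg.norm((np.eye(3)-np.outer(d,d))@(X-o)) for o,d in rs]
def proj(n,X):
    c=C[n];p=c['R']@X+c['t'];x,y=p[0]/p[2],p[1]/p[2];s=1+c['k1']*(x*x+y*y)
    return c['fx']*x*s+c['cx'],c['fy']*y*s+c['cy']
def nat(crop,x0,y0,s): # crop px -> native
    return ((crop[0]+.5)/s-.5+x0,(crop[1]+.5)/s-.5+y0)
E
cat > m1.py <<'E'
from geo import *
res={}
for n,b in (("scene",(180,160,215,190)),("top",(280,195,310,225))):
    im=np.load(f"pics/{n}_0.npy").astype(int); x0,y0,x1,y1=b
    s=im[y0:y1,x0:x1]; hsv=cv2.cvtColor(s.astype(np.uint8),cv2.COLOR_RGB2HSV)
    th=190
    m=((s.min(2)>th)).astype(np.uint8)
    cs,_=cv2.findContours(m,cv2.RETR_EXTERNAL,cv2.CHAIN_APPROX_NONE)
    c=max(cs,key=cv2.contourArea); h=cv2.convexHull(c)
    e=cv2.fitEllipse(h if len(h)>=5 else c); print(n,e,cv2.boundingRect(c),m.sum())
    res[n]=(e[0][0]+x0,e[0][1]+y0)
    red=(s[:,:,0]-s[:,:,1]>60)&(s[:,:,2]>90)&(s[:,:,0]>150)
    ys,xs=np.nonzero(red); print('red',list(zip(xs+x0,ys+y0)))
print(res); X,err=tri(res['scene'],res['top']); print(X,err)
for n in res: print(n,plane(n,*res[n],.080))
E
python3 m1.py
```

```text
scene ((15.608083724975586, 13.017241477966309), (14.272017478942871, 21.368690490722656), 82.69935607910156) (6, 6, 21, 15) 263
red [(np.int64(191), np.int64(166)), (np.int64(189), np.int64(167)), (np.int64(206), np.int64(169)), (np.int64(185), np.int64(171)), (np.int64(185), np.int64(177)), (np.int64(198), np.int64(177)), (np.int64(199), np.int64(178)), (np.int64(199), np.int64(179)), (np.int64(206), np.int64(179)), (np.int64(186), np.int64(180)), (np.int64(206), np.int64(180)), (np.int64(187), np.int64(182)), (np.int64(188), np.int64(186)), (np.int64(207), np.int64(188)), (np.int64(189), np.int64(189)), (np.int64(200), np.int64(189))]
top ((15.048945426940918, 13.377683639526367), (16.622034072875977, 16.93337059020996), 172.64114379882812) (7, 5, 17, 17) 226
red [(np.int64(293), np.int64(199)), (np.int64(294), np.int64(199)), (np.int64(295), np.int64(199)), (np.int64(296), np.int64(199)), (np.int64(297), np.int64(199)), (np.int64(292), np.int64(200)), (np.int64(299), np.int64(200)), (np.int64(289), np.int64(201)), (np.int64(290), np.int64(201)), (np.int64(291), np.int64(201)), (n
[... 487 characters left out ...]
(286), np.int64(213)), (np.int64(303), np.int64(214)), (np.int64(287), np.int64(215)), (np.int64(302), np.int64(215)), (np.int64(288), np.int64(216)), (np.int64(301), np.int64(216)), (np.int64(299), np.int64(217)), (np.int64(289), np.int64(218)), (np.int64(294), np.int64(218)), (np.int64(295), np.int64(218)), (np.int64(296), np.int64(218)), (np.int64(290), np.int64(219)), (np.int64(291), np.int64(219))]
{'scene': (195.6080837249756, 173.0172414779663), 'top': (295.0489454269409, 208.37768363952637)}
[ 0.45976456 -0.20838984  0.07794899] [np.float64(0.0002794468315664381), np.float64(0.00027944683156627795)]
scene [ 0.4619281  -0.20808481  0.08      ]
top [ 0.45939936 -0.20784748  0.08      ]
```

```bash
cat > m2.py <<'E'
from geo import *
f=lambda p,z: plane('scene',*nat(p,150,155,9),z)
a=f((400,405),.003);b=f((527,360),.003);print('base edge',a,b,np.linalg.norm(a-b),np.degrees(np.arctan2(*(b-a)[[1,0]]))-90)
print('line foot',f((461,380),.003), 'line top',f((453,310),.047))
c=np.array([.460,-.208])
for nm,p in (('scene out',f((450,222),.08)),('in',f((436,195),.08)),('top out',plane('top',*nat((166,166),270,180,8),.08)),('in',plane('top',*nat((184,190),270,180,8),.08))):
    d=p[:2]-c; print(nm,p,np.linalg.norm(d),np.degrees(np.arctan2(d[1],d[0])))
# vise corners: jaw tops triangulate
S=lambda p:nat(p,270,200,7); T=lambda p:nat(p,155,125,9)
pairs={'mov rear far(base side)':((183,85),(515,362)),'mov grip base-side':((293,102),(420,342)),'mov rear edge side':((150,215),(550,190)),'mov grip edge side':((262,240),(443,177)),
'fix grip base':((533,152),(187,303)),'fix grip edge':((512,290),(225,137)),'fix back base':((603,165),(130,300)),'fix back edge':((590,305),(155,122))}
for k,(s,t) in pairs.items():
    X,e=tri(S(s),T(t)); print(k,X.round(4),np.round(e[0]*2,4),plane('scene',*S(s),.098)[:2].round(4),plane('top',*T(t),.098)[:2].round(4))
E
python3 m2.py
```

```text
base edge [ 0.48526059 -0.21576229  0.003     ] [ 0.46336365 -0.18058391  0.003     ] 0.041436629295001026 31.900379189808476
line foot [ 0.47339128 -0.19919897  0.003     ] line top [ 0.48720696 -0.19529391  0.047     ]
scene out [ 0.48439105 -0.19368663  0.08      ] 0.028280664946757763 30.405629292877304
in [ 0.47354027 -0.19967589  0.08      ] 0.015894331253665964 31.581826756392182
top out [ 0.48457962 -0.19306048  0.08      ] 0.02876363605602201 31.29128385165062
in [ 0.47522622 -0.20010002  0.08      ] 0.017153644722636155 27.422125151141447
mov rear far(base side) [0.5896 0.0546 0.0938] 0.0002 [0.5935 0.0545] [0.5885 0.0542]
mov grip base-side [0.5957 0.0895 0.0951] 0.0038 [0.5982 0.0912] [0.5949 0.0873]
mov rear edge side [0.6508 0.0445 0.0981] 0.0007 [0.6507 0.0449] [0.6508 0.0442]
mov grip edge side [0.6556 0.0815 0.095 ] 0.001 [0.6581 0.0808] [0.6547 0.0817]
fix grip base [0.6087 0.1701 0.0921] 0.0013 [0.6139 0.1696] [0.607  0.1685]
fix grip edge [0.6688 0.1596 0.0938] 0.001 [0.6722 0.1593] [0.6675 0.1584]
fix back base [0.6103 0.192  0.0893] 0.0042 [0.6177 0.1921] [0.6077 0.1883]
fix back edge [0.6735 0.184  0.0946] 0.0004 [0.6762 0.1835] [0.6724 0.1832]
```

```bash
cat > st.py <<'E'
from station import sensors
import numpy as np,sys
from scipy.spatial.transform import Rotation as Ro
o=sensors.get_obs(); M=Ro.from_rotvec(o['tcp_rot']).as_matrix()
p=o['ee_pos']
print('t',round(o['time_s'],2),'p',p.round(4),'gap',round(o['finger_gap'],4),'F',o['ft_force'].round(1),'m',o['moment'].round(2))
print('q',o['qpos'].round(2),'yaw z',np.degrees(np.arctan2(M[1,2],M[0,2])).round(1))
print(M.round(3).tolist())
if len(sys.argv)>3:
    g=np.array([float(v) for v in sys.argv[1:4]])
    if len(sys.argv)>4:
        dy=float(sys.argv[4]); a=np.degrees(np.arctan2(M[1,2],M[0,2]))
        d=(dy-a+180)%360-180; print('turn units (tool x) for yaw',dy,':',-d/6)
    print('shift units',(M.T@(g-p)/.04).round(2))
E
python3 st.py .46 -.208 .2 120
```

```text
t 0.1 p [0.1691 0.5231 0.2308] gap 0.0855 F [ 0.4  0.4 -0.4] m [ 0.03  0.04 -0.  ]
q [ 1.04  0.38  1.3  -0.    1.46 -0.22] yaw z 72.1
[[-0.001, -0.951, 0.308], [-0.001, 0.308, 0.951], [-1.0, 0.0, -0.001]]
turn units (tool x) for yaw 120.0 : -7.986845689772139
shift units [  0.79 -12.54 -15.15]
```

Request:
send_rows(motion=[[1,0,-0.4,-0.5,0],[1,0,-0.57,-0.69,0],[1,0,-0.57,-0.69,0],[1,0,-0.57,-0.69,0],[1,0,-0.57,-0.69,0],[1,0,-0.57,-0.69,0],[1,0,-0.57,-0.69,0],[1,0,-0.57,-0.69,0],[1,0,-0.57,-0.69,0],[1,0,-0.57,-0.69,0],[1,0,-0.57,-0.69,0],[1,0,-0.57,-0.69,0]])

```text
time_s: 1.1
ee_pos: [0.3235, 0.1316, 0.2313]
tcp_rot: [-0.976, 1.341, 0.976]
ft_force: [0.9, 0.6, 0.3]
finger_gap: 0.0852
```

```bash
python3 st.py .46 -.208 .12 72
```

```text
t 1.1 p [0.3235 0.1316 0.2313] gap 0.0852 F [0.9 0.6 0.3] m [ 0.03 -0.05 -0.01]
q [ 0.04  0.02  1.78  0.    1.35 -1.21] yaw z 72.1
[[0.0, -0.952, 0.308], [0.0, 0.308, 0.952], [-1.0, -0.0, 0.0]]
turn units (tool x) for yaw 72.0 : 0.014434505526509156
shift units [ 2.78 -5.86 -7.03]
```

Request:
send_rows(motion=[[1,0,-0.6,-0.7,0],[1,0,-0.6,-0.7,0],[1,0,-0.6,-0.7,0],[1,0.2,-0.6,-0.7,0],[1,0.3,-0.6,-0.7,0],[1,0.4,-0.6,-0.7,0],[1,0.4,-0.6,-0.7,0],[1,0.4,-0.6,-0.7,0],[1,0.4,-0.6,-0.7,0],[1,0.4,-0.46,-0.73,0],[1,0.28,0,0,0],[1,0,0,0,0]])

```text
time_s: 2.1
ee_pos: [0.4591, -0.2071, 0.1174]
tcp_rot: [-0.97, 1.343, 0.978]
ft_force: [-0.2, 0.9, 0.1]
finger_gap: 0.0851
```

```bash
python3 st.py .46 -.208 .046 72; python3 a.py 1; python3 crop.py pics/c5.png pics/scene_1.npy 130,100,270,220 5
```

```text
t 2.1 p [ 0.4591 -0.2071  0.1174] gap 0.0851 F [-0.2  0.9  0.1] m [ 0.01  0.01 -0.02]
q [-0.66  0.42  1.6   0.    1.13 -1.91] yaw z 71.9
[[-0.004, -0.951, 0.31], [0.003, 0.31, 0.951], [-1.0, 0.005, 0.002]]
turn units (tool x) for yaw 72.0 : -0.009968001503125379
shift units [ 1.79 -0.04 -0.02]
```

View pics/c5.png

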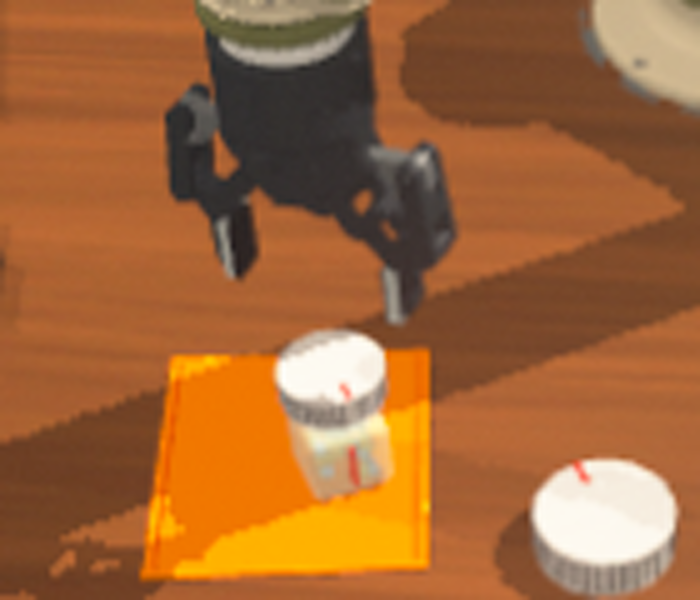

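Request:
send_rows(motion=[[1,0.4,0,0,0],[1,0.5,0,0,0],[1,0.5,0,0,0],[1,0.36,0,0,0],[1,0,0,0,0],[0.5,0,0,0,0],[0,0,0,0,0],[-0.5,0,0,0,0],[-1,0,0,0,0],[-1,0,0,0,0],[-1,0,0,0,0],[-1,0,0,0,0]])

```text
time_s: 3.2
ee_pos: [0.4611, -0.2071, 0.0522]
tcp_rot: [-0.98, 1.34, 0.972]
ft_force: [-1.0, -0.3, 9.0]
finger_gap: 0.0575
```

```bash
python3 st.py .46 -.208 .046 72; python3 a.py 2; python3 crop.py pics/c6.png pics/scene_2.npy 130,100,270,220 5
```

```text
t 3.2 p [ 0.4611 -0.2071  0.0522] gap 0.0575 F [-1.  -0.3  9. ] m [ 0.11  0.18 -0.04]
q [-0.66  0.52  1.68 -0.    0.95 -1.91] yaw z 72.1
[[0.004, -0.952, 0.308], [-0.003, 0.308, 0.952], [-1.0, -0.005, -0.002]]
turn units (tool x) for yaw 72.0 : 0.014578451285662672
shift units [ 0.15  0.02 -0.03]
```

View pics/c6.png

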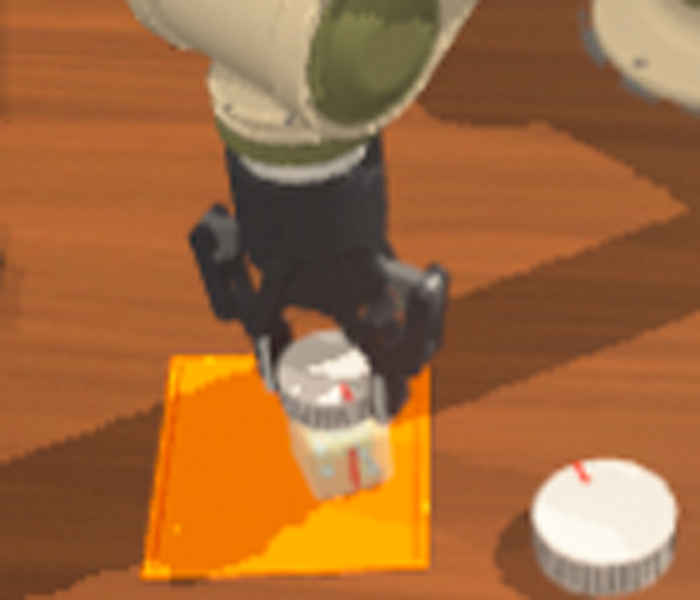

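Request:
send_rows(motion=[[-1,-0.15,0,0,0],[-1,-0.3,0,0,0],[-1,-0.5,0,0,0],[-1,-0.5,0,0,0],[-1,-0.5,0,0,0],[-1,-0.5,0,0,0],[-1,-0.5,0,0,0],[-1,-0.5,0,0,0],[-1,-0.3,0,0,0],[-1,-0.2,0,0,0],[-1,0,0,0,0]])

```text
time_s: 4.22
ee_pos: [0.4603, -0.2065, 0.2097]
tcp_rot: [-0.978, 1.34, 0.973]
ft_force: [-0.2, 0.1, -2.5]
finger_gap: 0.0576
```

```bash
python3 st.py .633 .131 .21 32.6; python3 a.py 3; python3 crop.py pics/c7.png pics/scene_3.npy 130,60,270,200 4
```

```text
t 4.22 p [ 0.4603 -0.2065  0.2097] gap 0.0576 F [-0.2  0.1 -2.5] m [0.01 0.03 0.01]
q [-0.66  0.32  1.46  0.    1.36 -1.91] yaw z 72.1
[[0.003, -0.952, 0.308], [-0.002, 0.308, 0.952], [-1.0, -0.003, -0.001]]
turn units (tool x) for yaw 32.6 : 6.581652755927341
shift units [-0.01 -1.51  9.36]
```

View pics/c7.png

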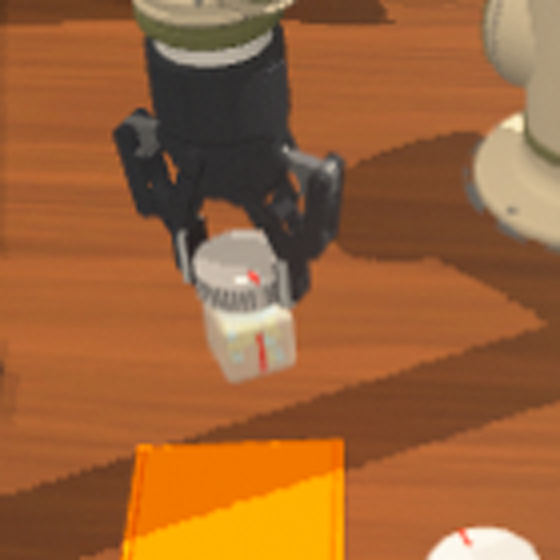

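Request:
send_rows(motion=[[-1,0,-0.05,0.4,0],[-1,0,-0.13,0.8,0],[-1,0,-0.14,0.85,0],[-1,0,-0.14,0.85,0],[-1,0,-0.14,0.85,0],[-1,0,-0.14,0.85,0],[-1,0,-0.14,0.85,0],[-1,0,-0.14,0.85,0],[-1,0,-0.14,0.85,0],[-1,0,-0.14,0.85,0],[-1,0,-0.13,0.8,0],[-1,0,-0.08,0.56,0]])

```text
time_s: 5.32
ee_pos: [0.633, 0.134, 0.2059]
tcp_rot: [-0.976, 1.342, 0.979]
ft_force: [-0.3, 0.3, -2.0]
finger_gap: 0.0575
```

Request:
send_rows(motion=[[-1,0,0,0,0.5],[-1,0,0,0,0.8],[-1,0,0,0,0.8],[-1,0,0,0,0.8],[-1,0,0,0,0.8],[-1,0,0,0,0.8],[-1,0,0,0,0.8],[-1,0,0,0,0.8],[-1,0,0,0,0.48],[-1,0,0,0,0],[-1,0,0,0,0]])

```text
time_s: 6.23
ee_pos: [0.6324, 0.1312, 0.2066]
tcp_rot: [-0.447, 1.526, 0.448]
ft_force: [-0.8, 1.1, -2.2]
finger_gap: 0.0574
```

```bash
python3 st.py .6334 .132 .21 32.6; python3 a.py 4; python3 crop.py pics/c8.png pics/scene_4.npy 240,120,400,280 4;python3 crop.py pics/c9.png pics/top_4.npy 140,90,250,190 6
```

```text
t 6.23 p [0.6324 0.1312 0.2066] gap 0.0574 F [-0.8  1.1 -2.2] m [-0.03 -0.   -0.03]
q [ 0.02  0.57  1.05 -0.    1.53 -0.55] yaw z 32.7
[[-0.002, -0.54, 0.842], [-0.0, 0.842, 0.54], [-1.0, 0.001, -0.002]]
turn units (tool x) for yaw 32.6 : 0.015405345496048994
shift units [-0.09  0.    0.03]
```

View pics/c8.png

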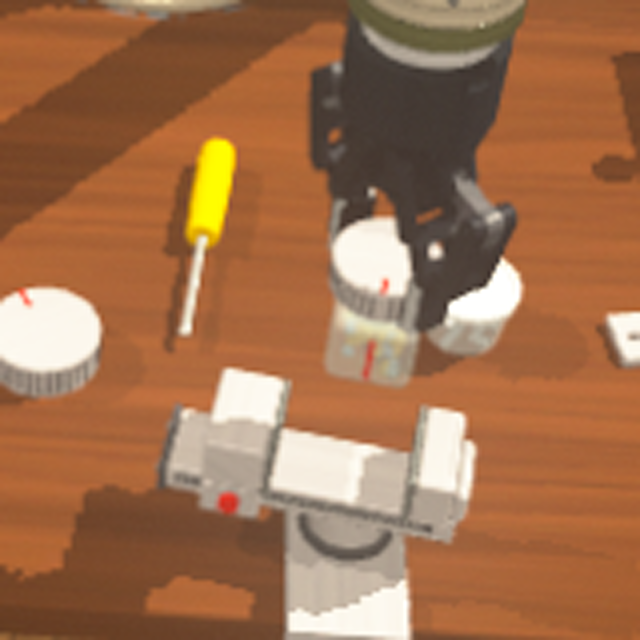

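View pics/c9.png

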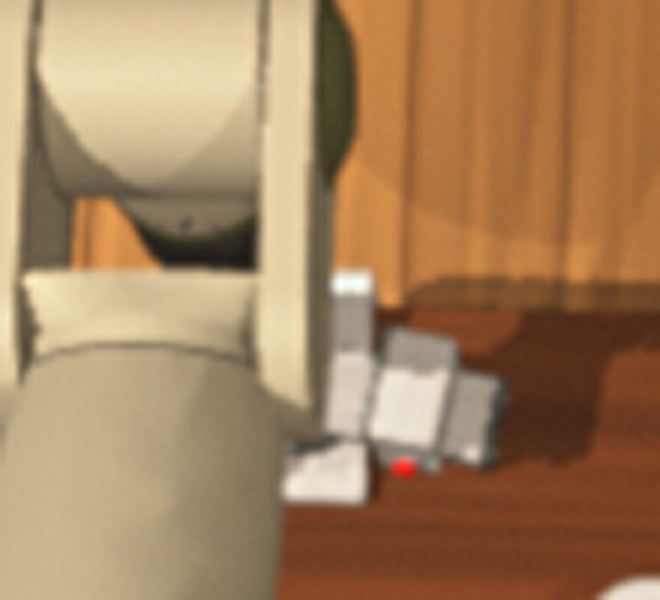

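```bash
python3 - <<'E'
from geo import *
a,b=[plane('scene',*nat(p,240,120,4),.158) for p in ((326,374),(411,388))]
print(a,b,np.linalg.norm(a-b),np.degrees(np.arctan2(*(b-a)[[1,0]]))-90)
th=np.radians(-9.4); ex=np.array([np.cos(th),np.sin(th)])
m=(a+b)[:2]/2-.023*ex; print('jar axis',m)
E
```

```text
[0.64777536 0.10605793 0.158     ] [0.65420274 0.15115877 0.158     ] 0.045556521800606674 -8.110686346980941
jar axis [0.62829789 0.13236485]
```

Request:
send_rows(motion=[[-1,0.2,0,0,0],[-1,0.35,0,0.03,0],[-1,0.4,0,0,0],[-1,0.4,0,0,0],[-1,0.4,0,0,0],[-1,0.3,0,0,0],[-1,0.15,0,0,0],[-1,0.05,0,0,0],[-1,0,0,0,0]])

```text
time_s: 7.08
ee_pos: [0.6337, 0.1319, 0.1174]
tcp_rot: [-0.446, 1.525, 0.446]
ft_force: [0.4, -0.2, -2.3]
finger_gap: 0.0575
```

```bash
python3 st.py .6334 .132 .111 32.6; python3 a.py 5; python3 crop.py pics/c10.png pics/scene_5.npy 240,120,400,280 4
```

```text
t 7.08 p [0.6337 0.1319 0.1174] gap 0.0575 F [ 0.4 -0.2 -2.3] m [-0.06  0.    0.  ]
q [ 0.02  0.64  1.18 -0.    1.32 -0.55] yaw z 32.6
[[-0.0, -0.539, 0.842], [-0.0, 0.842, 0.539], [-1.0, 0.0, -0.0]]
turn units (tool x) for yaw 32.6 : 0.0019271315162446474
shift units [ 0.16  0.01 -0.  ]
```

View pics/c10.png

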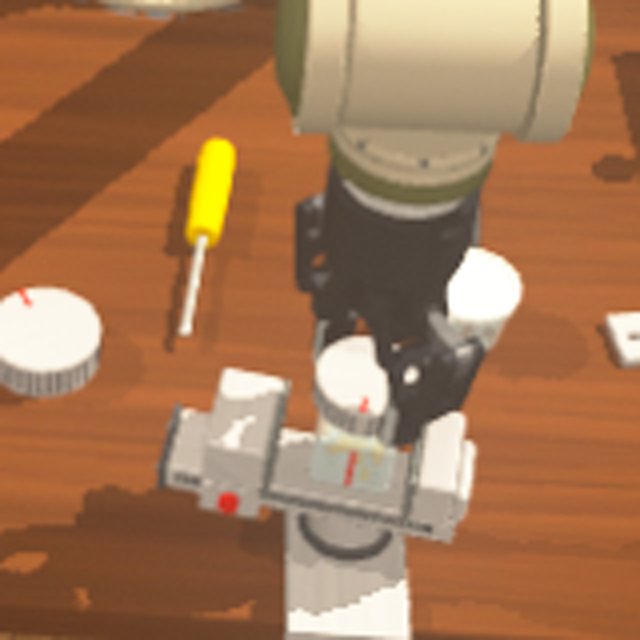

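Jar is between the jaws at about (350,460), some 6 mm above the slideway, clear of both faces. Lowering gently.

Request:
send_rows(motion=[[-1,0.07,0,0,0],[-1,0.06,0,0,0],[-1,0.05,0,0,0],[-1,0,0,0,0],[-1,0,0,0,0]])

```text
time_s: 7.6
ee_pos: [0.6339, 0.1318, 0.1114]
tcp_rot: [-0.446, 1.523, 0.445]
ft_force: [-2.0, -0.1, 3.9]
finger_gap: 0.0577
```

Request:
send_rows(motion=[[-0.2,0,0,0,0],[0.4,0,0,0,0],[0.8,0,0,0,0],[1,0,0,0,0],[1,0,0,0,0],[1,0,0,0,0],[1,-0.3,0,0,0],[1,-0.5,0,0,0],[1,-0.6,0,0,0],[1,-0.6,0,0,0],[1,0,0,0,0]])

```text
time_s: 8.52
ee_pos: [0.6354, 0.132, 0.1956]
tcp_rot: [-0.447, 1.516, 0.444]
ft_force: [0.2, 0.4, 0.1]
finger_gap: 0.0852
```

```bash
python3 st.py .61 -.0 .2 -9.4; python3 a.py 6; python3 crop.py pics/c11.png pics/scene_6.npy 240,120,400,280 4
```

```text
t 8.52 p [0.6354 0.132  0.1956] gap 0.0852 F [0.2 0.4 0.1] m [-0.03 -0.01 -0.02]
q [ 0.02  0.58  1.06  0.    1.49 -0.55] yaw z 32.6
[[0.009, -0.539, 0.842], [0.0, 0.842, 0.539], [-1.0, -0.004, 0.007]]
turn units (tool x) for yaw -9.4 : 7.001279958355245
shift units [-0.12 -2.44 -2.31]
```

View pics/c11.png

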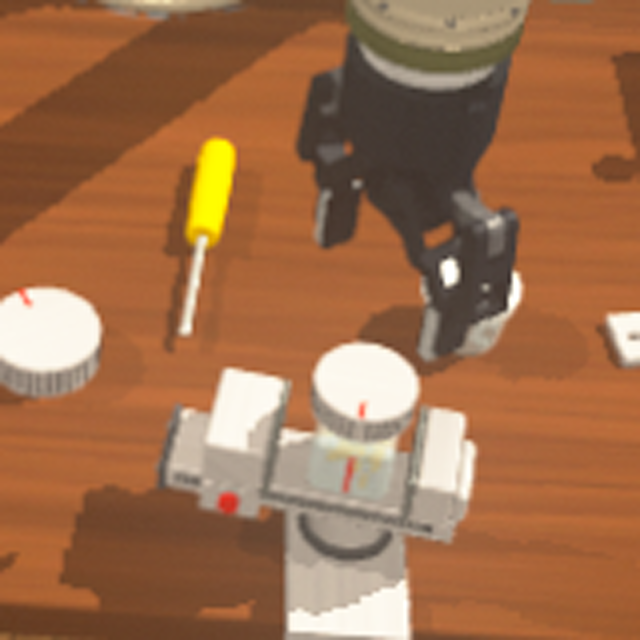

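Request:
send_rows(motion=[[1,0,-0.3,-0.3,0],[1,0,-0.6,-0.6,0],[1,0,-0.6,-0.6,0],[0,0,-0.6,-0.6,0.8],[-1,0,0,0,1],[-1,0,0,0,1],[-1,0,0,0,1],[-1,0,0,0,1],[-1,0,0,0,1],[-1,0,0,0,0.8],[-1,0,0,0,0.4],[-1,0,0,0,0]])

```text
time_s: 9.62
ee_pos: [0.6077, 0.016, 0.189]
tcp_rot: [0.13, 1.57, -0.13]
ft_force: [0.7, 0.2, 0.2]
finger_gap: -0.0
```

```bash
python3 st.py .6125 .004 .078 -9.4
```

```text
t 9.62 p [0.6077 0.016  0.189 ] gap -0.0 F [0.7 0.2 0.2] m [ 0.01 -0.   -0.  ]
q [-0.17  0.51  1.2   0.    1.43 -0.  ] yaw z -9.5
[[-0.003, 0.165, 0.986], [0.0, 0.986, -0.165], [-1.0, 0.0, -0.003]]
turn units (tool x) for yaw -9.4 : -0.014182907897084837
shift units [ 2.77 -0.28  0.18]
```

Request:
send_rows(motion=[[-1,0.2,-0.15,0.1,0],[-1,0.5,-0.13,0.08,0],[-1,0.6,0,0,0],[-1,0.6,0,0,0],[-1,0.5,0,0,0],[-1,0.3,0,0,0],[-1,0.07,0,0,0],[-1,0,0,0,0]])

```text
time_s: 10.28
ee_pos: [0.613, 0.0034, 0.0783]
tcp_rot: [0.129, 1.57, -0.128]
ft_force: [-0.3, 0.0, 0.6]
finger_gap: 0.0002
```

```bash
python3 st.py .62 .0495 .078 -9.4; python3 a.py 7; python3 crop.py pics/c12.png pics/scene_7.npy 240,120,400,280 4;python3 crop.py pics/c13.png pics/top_7.npy 140,90,250,190 6
```

```text
t 10.28 p [0.613  0.0034 0.0783] gap 0.0002 F [-0.3  0.   0.6] m [0.01 0.01 0.04]
q [-0.19  0.63  1.33 -0.    1.19 -0.02] yaw z -9.4
[[-0.003, 0.163, 0.987], [0.0, 0.987, -0.163], [-1.0, 0.0, -0.003]]
turn units (tool x) for yaw -9.4 : 0.005859915746578774
shift units [ 0.01  1.17 -0.01]
```

View pics/c12.png

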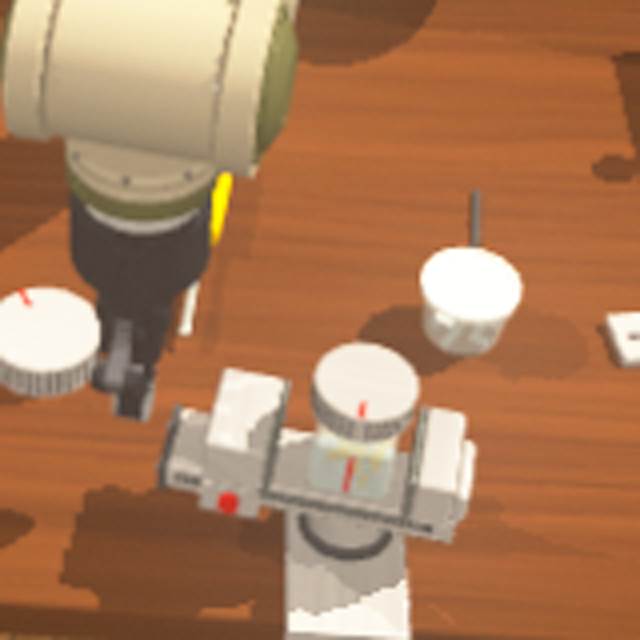

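View pics/c13.png

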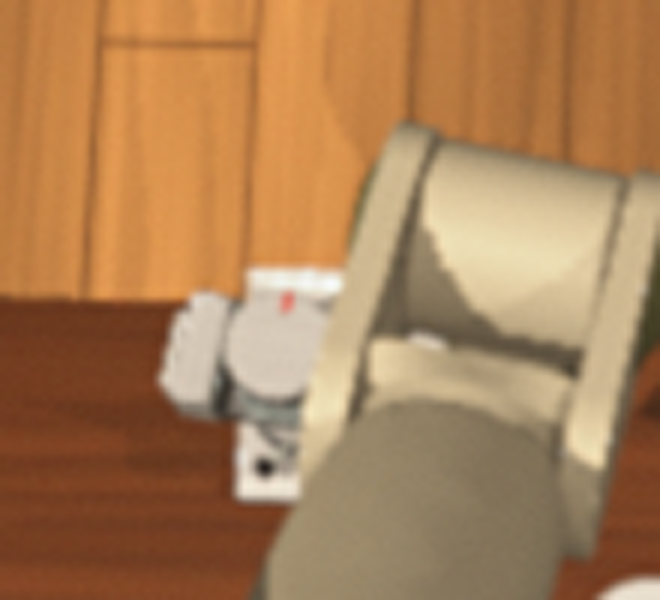

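Request:
send_rows(motion=[[-1,0,0.2,0,0],[-1,0,0.2,0,0],[-1,0,0.2,0,0],[-1,0,0.15,0,0],[-1,0,0.1,0,0],[-1,0,0.1,0,0],[-1,0,0.1,0,0],[-1,0,0.1,0,0]])

```text
time_s: 11.05
ee_pos: [0.6207, 0.0474, 0.08]
tcp_rot: [0.126, 1.568, -0.132]
ft_force: [-4.2, -10.5, 3.4]
finger_gap: 0.0001
```

Request:
send_rows(motion=[[-1,0,0.1,0,0],[-1,0,0.1,0,0],[-1,0,0.1,0,0],[-1,0,0.1,0,0]])

```text
time_s: 11.38
ee_pos: [0.6234, 0.0628, 0.08]
tcp_rot: [0.126, 1.568, -0.133]
ft_force: [-3.5, -12.0, 2.8]
finger_gap: 0.0001
```

```bash
python3 st.py .62 .0495 .078 -9.4; python3 a.py 8; python3 crop.py pics/c14.png pics/scene_8.npy 240,120,400,280 4
```

```text
t 11.38 p [0.6234 0.0628 0.08  ] gap 0.0001 F [ -3.5 -12.    2.8] m [-1.97  0.56  0.05]
q [-0.09  0.65  1.29 -0.    1.21  0.08] yaw z -9.4
[[-0.001, 0.164, 0.986], [-0.004, 0.986, -0.164], [-1.0, -0.004, -0.0]]
turn units (tool x) for yaw -9.4 : -0.005527123364383139
shift units [ 0.05 -0.34 -0.03]
```

View pics/c14.png

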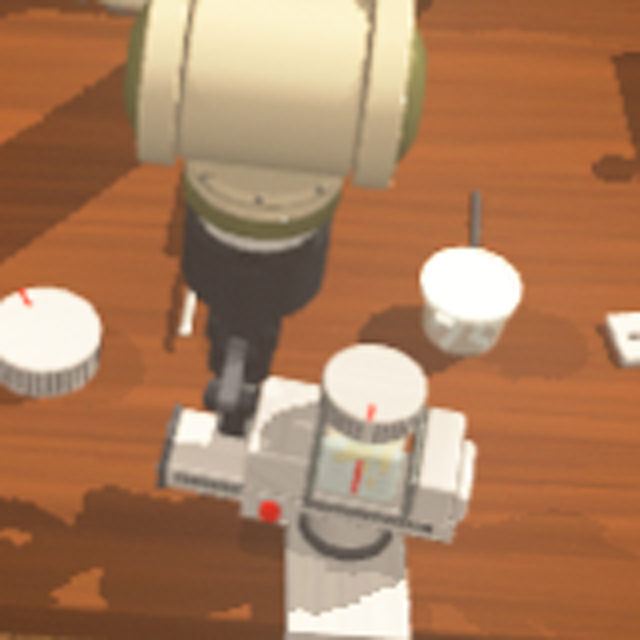

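Request:
send_rows(motion=[[-1,0,0.08,0,0],[-1,0,0.06,0,0],[-1,0,0.04,0,0]])

```text
time_s: 11.73
ee_pos: [0.6244, 0.0683, 0.08]
tcp_rot: [0.123, 1.568, -0.135]
ft_force: [-6.4, -26.1, 5.0]
finger_gap: -0.0
```

Request:
send_rows(motion=[[-1,0,0.02,0,0],[-1,0,0,0,0],[-1,0,0,0,0]])

```text
time_s: 11.98
ee_pos: [0.6244, 0.0683, 0.08]
tcp_rot: [0.123, 1.568, -0.136]
ft_force: [-6.1, -21.5, 3.8]
finger_gap: 0.0001
```

```bash
python3 a.py 9; python3 crop.py pics/c15.png pics/scene_9.npy 270,180,370,260 7
```

```text
(no output)
```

View pics/c15.png

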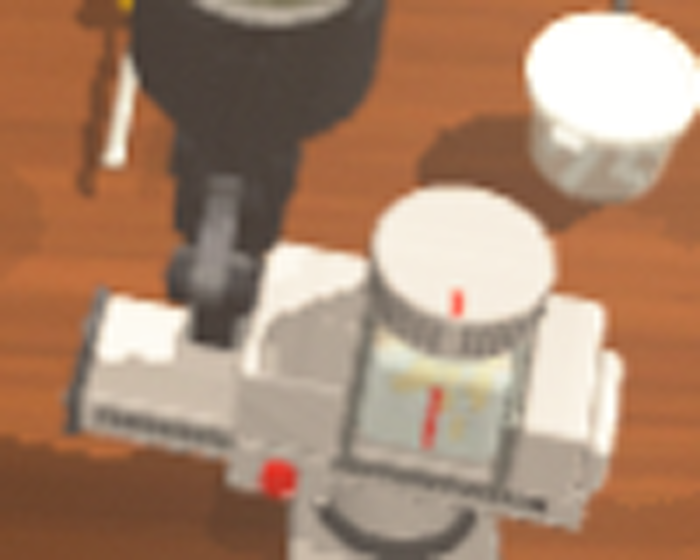

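Request:
send_rows(motion=[[-1,0,0.05,0,0],[-1,0,0,0,0],[-1,0,0,0,0]])

```text
time_s: 12.33
ee_pos: [0.6244, 0.0683, 0.0801]
tcp_rot: [0.121, 1.569, -0.139]
ft_force: [-8.2, -31.0, 5.8]
finger_gap: -0.0002
```

Request:
send_rows(motion=[[-1,0,-0.15,0,0],[-1,0,-0.3,0,0],[-1,0,-0.4,0,0],[-1,0,-0.4,0,0],[-1,-0.3,-0.3,0,0],[-1,-0.6,-0.2,0,0],[0,-0.7,0,0,0],[1,-0.7,0,0,0],[1,-0.6,0,0,0],[1,-0.3,0,0,0],[1,0,0,0,0]])

```text
time_s: 13.25
ee_pos: [0.6148, 0.0055, 0.2119]
tcp_rot: [0.128, 1.56, -0.129]
ft_force: [-0.2, -0.2, -0.3]
finger_gap: 0.0606
```

```bash
python3 st.py .635 .142 .2 -9.4; python3 a.py 10; python3 crop.py pics/c16.png pics/scene_10.npy 270,180,370,260 7; python3 crop.py pics/c17.png pics/top_10.npy 155,125,235,185 9
```

```text
t 13.25 p [0.6148 0.0055 0.2119] gap 0.0606 F [-0.2 -0.2 -0.3] m [0.04 0.02 0.01]
q [-0.18  0.51  1.14  0.    1.48 -0.02] yaw z -9.4
[[0.007, 0.163, 0.987], [-0.001, 0.987, -0.163], [-1.0, 0.0, 0.007]]
turn units (tool x) for yaw -9.4 : 0.002215142114550872
shift units [ 0.3   3.45 -0.06]
```

View pics/c16.png

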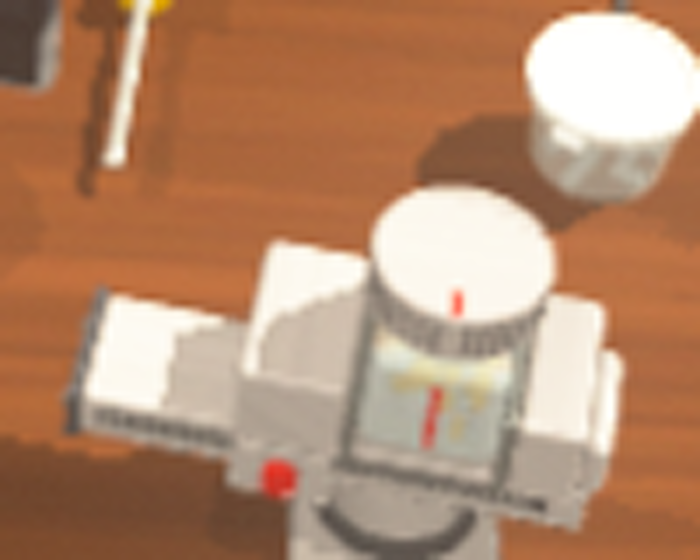

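View pics/c17.png

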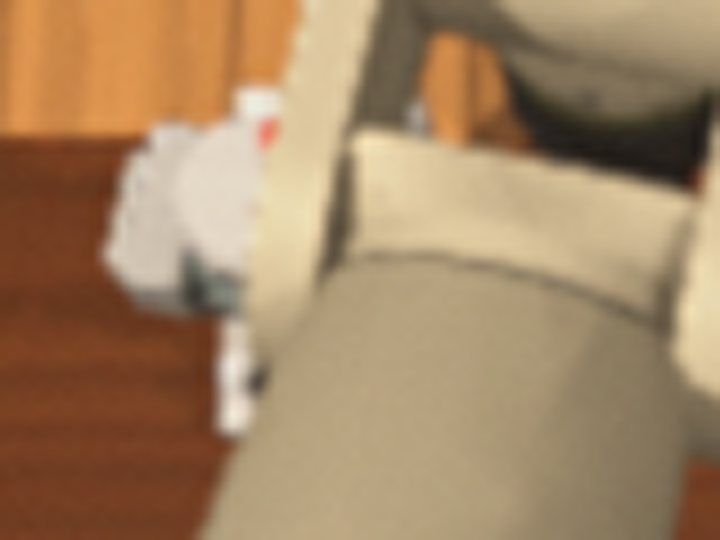

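```bash
python3 - <<'E'
from geo import *
im=np.load("pics/scene_10.npy").astype(int); x0,y0=318,200
s=im[y0:y0+36,x0:x0+36]
for k in ((463,250),(463,254)): print(plane('scene',*nat(k,270,180,7),.139))
# predicted ellipse for candidates
for c in ((.635,.142),(.633,.142),(.637,.142)):
    P=np.array([proj('scene',np.array([c[0]+.0285*np.cos(t),c[1]+.0285*np.sin(t),.139])) for t in np.linspace(0,6.28,200)])
    q=(P-[270,180]+.5)*7-.5; print(c,q.min(0),q.max(0))
E
```

```text
[0.63429591 0.14040738 0.139     ]
[0.63598418 0.14032667 0.139     ]
(0.635, 0.142) [377.13519875 185.36576348] [559.59436366 321.41271805]
(0.633, 0.142) [376.95547151 180.80821878] [559.14748751 316.45945801]
(0.637, 0.142) [377.31530815 189.93640543] [560.04234852 326.38068773]
```

Request:
send_rows(motion=[[1,0,0.3,0,0],[1,0,0.6,0,0],[1,0,0.7,-0.05,0],[1,0,0.7,-0.03,0],[1,0.1,0.6,0,0],[1,0.3,0.4,0,0],[1,0.3,0.12,0,0],[1,0.2,0,0,0],[1,0,0,0,0],[1,0,0,0,0]])

```text
time_s: 14.18
ee_pos: [0.6327, 0.1406, 0.1708]
tcp_rot: [0.129, 1.569, -0.13]
ft_force: [-0.1, -1.2, 0.0]
finger_gap: 0.0851
```

```bash
python3 st.py .634 .141 .112 -9.4; python3 a.py 11; python3 crop.py pics/c18.png pics/scene_11.npy 250,100,390,260 4
```

```text
t 14.18 p [0.6327 0.1406 0.1708] gap 0.0851 F [-0.1 -1.2  0. ] m [ 0.01  0.01 -0.02]
q [ 0.04  0.6   1.1  -0.    1.45  0.2 ] yaw z -9.4
[[-0.002, 0.164, 0.986], [-0.0, 0.986, -0.164], [-1.0, -0.001, -0.002]]
turn units (tool x) for yaw -9.4 : -0.005997185258976856
shift units [1.47 0.02 0.03]
```

View pics/c18.png

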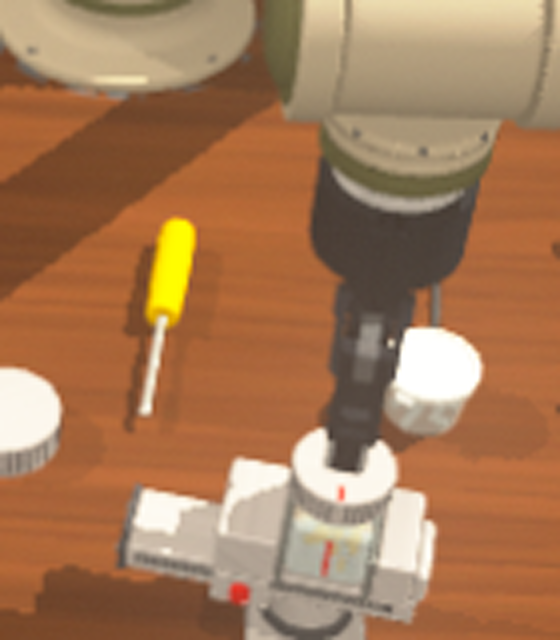

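```bash
python3 - <<'E'
from geo import *
for X in ((.634+.05,.1405-.008,.184),(.634,.1405,.139)):
    u,v=proj('scene',np.array(X)); print(X,(u-250+.5)*4-.5,(v-100+.5)*4-.5)
E
```

```text
(0.684, 0.1325, 0.184) 344.97933272855244 475.6992788098348
(0.634, 0.1405, 0.139) 344.5003843485506 462.2513714033752
```

Request:
send_rows(motion=[[1,0.2,0.02,0.03,0],[1,0.4,0,0,0],[1,0.4,0,0,0],[1,0.3,0,0,0],[1,0.17,0,0,0],[0.5,0,0,0,0],[0,0,0,0,0],[-0.5,0,0,0,0],[-1,0,0,0,0],[-1,0,0,0,0],[-1,0,0,0,0],[-1,0,0,0,0]])

```text
time_s: 15.28
ee_pos: [0.6346, 0.1416, 0.1141]
tcp_rot: [0.129, 1.565, -0.129]
ft_force: [-2.2, -1.3, 6.0]
finger_gap: 0.0558
```

```bash
python3 st.py .634 .141 .112 -9.4; python3 a.py 12; python3 crop.py pics/c19.png pics/scene_12.npy 250,120,390,260 4
```

```text
t 15.28 p [0.6346 0.1416 0.1141] gap 0.0558 F [-2.2 -1.3  6. ] m [-0.13  0.37  0.04]
q [ 0.04  0.65  1.17 -0.    1.32  0.2 ] yaw z -9.4
[[0.002, 0.163, 0.987], [-0.0, 0.987, -0.163], [-1.0, 0.0, 0.002]]
turn units (tool x) for yaw -9.4 : -0.00025090834862832406
shift units [ 0.05 -0.02 -0.01]
```

View pics/c19.png

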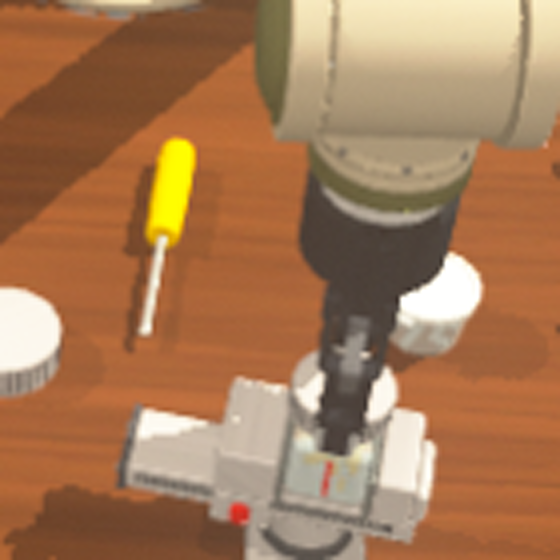

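Request:
send_rows(motion=[[-1,0,0,0,0],[-1,0,0,0,-0.4],[-1,0,0,0,-0.5],[-1,0,0,0,-0.6],[-1,0,0,0,-0.6],[-1,0,0,0,-0.6],[-1,0,0,0,-0.6],[-1,0,0,0,-0.6],[-1,0,0,0,-0.6],[-1,0,0,0,-0.5]])

```text
time_s: 16.22
ee_pos: [0.6351, 0.1418, 0.1141]
tcp_rot: [-0.285, 1.549, 0.284]
ft_force: [-0.7, 0.7, 5.0]
finger_gap: 0.0558
```

```bash
python3 st.py .634 .141 .112 65.6; python3 a.py 13; python3 crop.py pics/c20.png pics/scene_13.npy 250,120,390,260 4;python3 crop.py pics/c21.png pics/top_13.npy 140,90,250,190 6
```

```text
t 16.22 p [0.6351 0.1418 0.1141] gap 0.0558 F [-0.7  0.7  5. ] m [-0.   -0.04 -0.07]
q [ 0.04  0.65  1.17  0.    1.32 -0.32] yaw z 20.8
[[0.003, -0.355, 0.935], [0.0, 0.935, 0.355], [-1.0, -0.001, 0.003]]
turn units (tool x) for yaw 65.6 : -7.4717429868456025
shift units [ 0.05 -0.01 -0.03]
```

View pics/c20.png

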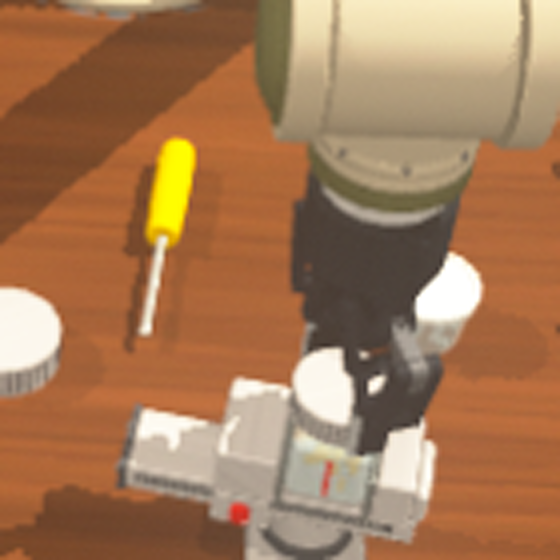

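View pics/c21.png

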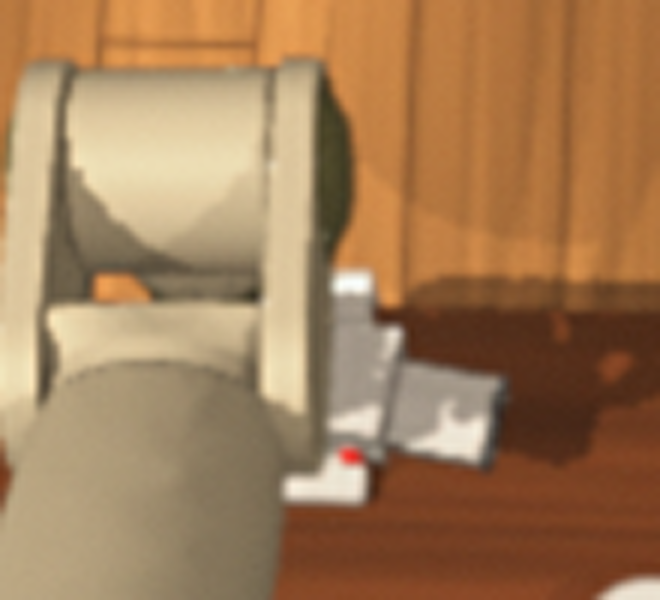

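Request:
send_rows(motion=[[-1,0,0,0,-0.5],[-1,0,0,0,-0.8],[-1,0,0,0,-0.8],[-1,0,0,0,-0.8],[-1,0,0,0,-0.8],[-1,0,0,0,-0.8],[-1,0,0,0,-0.8],[-1,0,0,0,-0.8],[-1,0,0,0,-0.8],[-1,0,0,0,-0.5],[-1,0,0,0,0],[-1,0,0,0,0]])

```text
time_s: 17.32
ee_pos: [0.6351, 0.1418, 0.1141]
tcp_rot: [-0.883, 1.382, 0.881]
ft_force: [-0.1, -0.2, 5.2]
finger_gap: 0.0561
```

```bash
python3 st.py .634 .141 .112 65.6; python3 a.py 14; python3 crop.py pics/c22.png pics/scene_14.npy 280,180,360,260 8
```

```text
t 17.32 p [0.6351 0.1418 0.1141] gap 0.0561 F [-0.1 -0.2  5.2] m [0.05 0.04 0.02]
q [ 0.04  0.65  1.17  0.    1.32 -1.1 ] yaw z 65.0
[[0.003, -0.906, 0.423], [0.0, 0.423, 0.906], [-1.0, -0.003, 0.002]]
turn units (tool x) for yaw 65.6 : -0.10038378842592503
shift units [ 0.05  0.02 -0.03]
```

View pics/c22.png

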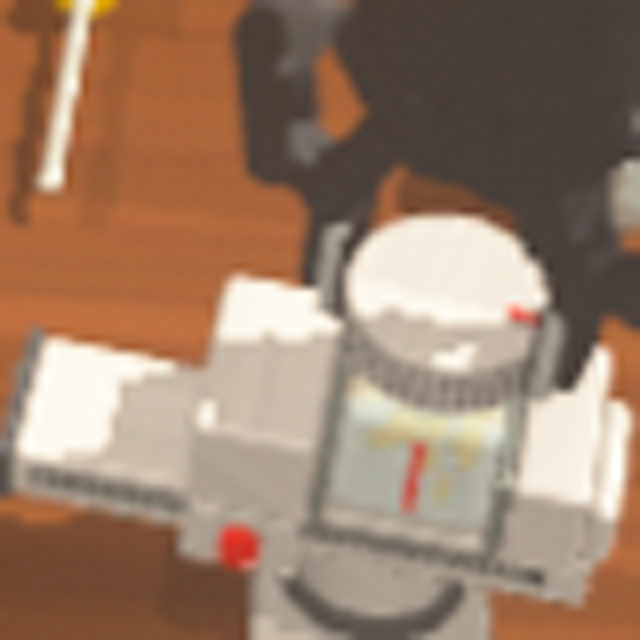

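```bash
python3 - <<'E'
from geo import *
a=plane('scene',*nat((510,313),280,180,8),.139);b=plane('scene',*nat((537,319),280,180,8),.139)
c=np.array([.635,.1405]); print(a,b)
for p in (a,b): d=p[:2]-c; print(np.linalg.norm(d),np.degrees(np.arctan2(d[1],d[0]))+9.4)
E
```

```text
[0.64295644 0.15652807 0.139     ] [0.64455376 0.16376371 0.139     ]
0.017894242194785675 72.99988825150045
0.02514905010648745 77.073400415181
```

Request:
send_rows(motion=[[-1,-0.05,0,0,0],[-1,-0.05,0,0,0],[-1,-0.1,0,0,0],[-1,-0.1,0,0,0]])

```text
time_s: 17.75
ee_pos: [0.6342, 0.1417, 0.125]
tcp_rot: [-0.882, 1.385, 0.882]
ft_force: [-0.7, -0.1, -0.4]
finger_gap: 0.0559
```

Coming off freely (no pull). Continuing straight up.

Request:
send_rows(motion=[[-1,-0.1,0,0,0],[-1,-0.15,0,0,0],[-1,-0.15,0,0,0],[-1,-0.1,0,0,0],[-1,-0.05,0,0,0],[-1,0,0,0,0],[-1,0,0,0,0],[-1,0,0,0,0],[-1,0,0,0,0]])

```text
time_s: 18.5
ee_pos: [0.6342, 0.1417, 0.1466]
tcp_rot: [-0.882, 1.385, 0.882]
ft_force: [0.0, -0.3, -0.1]
finger_gap: 0.056
```

```bash
python3 st.py .634 .141 .147 65.6; python3 a.py 15; python3 crop.py pics/c23.png pics/scene_15.npy 280,170,360,250 8
```

```text
t 18.5 p [0.6342 0.1417 0.1466] gap 0.056 F [ 0.  -0.3 -0.1] m [-0.05  0.01 -0.01]
q [ 0.04  0.62  1.13 -0.    1.39 -1.1 ] yaw z 65.0
[[-0.001, -0.906, 0.423], [-0.0, 0.423, 0.906], [-1.0, 0.001, -0.0]]
turn units (tool x) for yaw 65.6 : -0.10033575236188123
shift units [-0.01 -0.   -0.02]
```

View pics/c23.png

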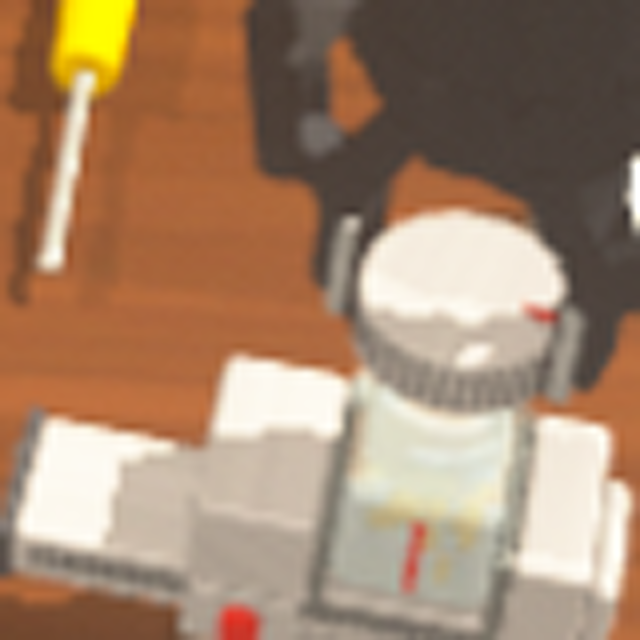

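```bash
python3 - <<'E'
from geo import *
for z in (.165,.1715,.178):
    P=np.array([proj('scene',np.array([.635+.0285*np.cos(t),.1405+.0285*np.sin(t),z])) for t in np.linspace(0,6.28,200)])
    q=(P-[280,170]+.5)*8-.5; print(z,q.min(0),q.max(0))
a=plane('scene',*nat((526,308),280,170,8),.1715);b=plane('scene',*nat((557,317),280,170,8),.1715)
for p in (a,b): d=p[:2]-[.635,.1405]; print(np.linalg.norm(d),np.degrees(np.arctan2(d[1],d[0]))+9.4)
E
```

```text
0.165 [356.15065717 227.3330473 ] [568.75946685 383.1089742 ]
0.1715 [358.84452233 210.88111413] [572.50822227 366.71818408]
0.178 [361.5632171  194.27109071] [576.29166609 350.16167513]
0.016988308362993965 77.47043127884902
0.025439365566158265 78.78726403490408
```

Cap height (about 32 mm lifted, skirt ~15 mm above the rim), centring and turn (~77°) all agree. Handing in.

```bash
python3 -c "
from station import r
print(r.job_done())"; python3 st.py
```

```text
the job is handed in; nothing more can be done
None
the job is handed in; nothing more can be done
```

I carried the jar by its cap from the mat to the vise, stood it on the slideway and let it go. I closed the jaw on it with about 31 N. I then unscrewed the cap about 75° anticlockwise, lifted it straight up, and handed the job in at about 18.6 s with the cap still held. No verdict was reported.

**Last checks:**
- **Cap height and position:** it was lifted 32.5 mm, so the skirt is about 15 mm above the rim. It is level and centred to within about 2 mm in the scene view.
- **Cap turn:** the mark reads 75–79° from the jar's red line.
- **Grip:** the finger opening is 56 mm and the wrist force is near zero.
- **Jar:** upright and still clamped, with both jaws against it. I worked out the opening as about 46.5 mm from the finger's position and did not measure it directly.
- **Other things on the table:** none looked moved in the views I checked.

**Disagreements:**
- The fingers read 55.8 mm on the second grasp of the cap and 57.5 mm on the first. I did not find out why; the cap turned and lifted without visible slip.
- The two-view height of the cap top on the mat came out 2 mm under the text's value. The jaw tops came out up to 6 mm low, most of them 3–5 mm, and I used the text's heights where it mattered.
- The arm blocked the top view of the vise at the end, so the final placement check rests on the scene camera and the arm's own pose.

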